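Hang the tool hanger on the garage rail and shut its box

ROBOT

A 7-joint arm with a two-finger parallel gripper is mounted at the origin on the work surface. World frame = base frame: x ahead of the robot, y to its left, z up, the work surface at z = 0. Lengths are in m, angles in rad, forces in N, time in s.
With the tool pointing down it reaches from about 0.4 to 0.85 m from the base axis. Payload 4.5 kg.
Tool frame: the origin (TCP) lies midway between the tips of the shut fingers; the grasp point (between the pads) lies 19 mm behind it; z points along the fingers, y is the line along which they close (so a half turn about z gives the same grasp; the last joint's range is limited). The gripper opens to 88 mm and grips with 3 to 60 N. Pads are 18 mm wide; open, the fingers measure 123 mm over their backs; the gripper's body (75 mm by 187 mm) begins 45 mm behind the grasp point.
Start: joints at [-1.147, 0.689, -0.195, 1.565, 0.157, 0.902, -0.215], TCP at [0.237, 0.578, 0.239] pointing down, gripper open.
Joint ranges: [-3.01, 3.01], [-0.46, 2.08], [-1.47, 1.51], [0.13, 2.56], [-1, 4.14], [0.04, 2.09], [-2.66, 2.66]. Speed limits (rad/s): [2.57, 2.57, 3.14, 3.14, 3.14, 3.14, 3.14].

INTERFACE

Orientations are given as a unit quaternion [x, y, z, w].
In Python, from plant import sensors, eyes, finish_job gives the robot as it stands.
- The arm moves only by the tool send_rows, never from a script. Its argument "rows" is text: rows parted by semicolons, each of 4 numbers parted by spaces: the shift along the tool's x, y, z normalised to -1 to 1, where 1 is 30 cm, then the turn about the tool's z normalised to -1 to 1, where 1 is 2 pi rad. A call has 1 to 10 rows; each row is the pose to reach, as a shift and turn from the pose commanded when the call began, along the tool's axes at that moment, turning the shorter way round; what a row does not reach only later rows make up. A row lasts 1/12 s, in which the tool goes at most 41.7 mm and 7.16 degrees, less where a joint would pass 70% of its speed; a pose out of reach is approached as far as the arm can. A call with a number of a shift or a turn outside -1 to 1 is refused whole. A call with a gripper value outside its range is refused whole. "jaw" is the closure, from -1 (fully open) to 1 (shut), set as the call begins (left out, the last holds). The fingers move at their own pace and stop on an object; "force" is the grip in N (left out, the last holds). Time passes only in rows, so rows that repeat a pose let the fingers close. It gives the time, the measured TCP pose, the force, the opening and the grip force at its end, in the units of the state.
- sensors.get_state(): the state, without advancing time (a new reading comes with each control period).
- eyes.snapshot(name): name is "scene" or "top"; returns (picture, depth): 480x640x3 uint8, red, green, blue; 480x640 float32, m along the optical axis (not along the pixel's ray), 0 where there is no reading.
- eyes.calibration(name): a dict with "fov_y" (degrees; the focal length in pixels is half the picture's height over the tangent of half this angle, whatever the lens; pixels are square), "cx", "cy" (the principal point, pixels), "world_from_camera" (4x4, takes a point from camera to world coordinates). Camera axes: x right, y down, z forward; pixel columns grow to the right and rows downward; lengths in m; the calibration is good to about 2 mm. A picture is of the moment at which its call begins. calibration takes no time and is no camera call.
- finish_job(): hands the job in; it is judged then, once.
The state is a dict: "clock": time; "q": joint angles; "qd": joint speeds; "joint_torque": joint torques, N m; "tool_pos": TCP position; "eef_rot": TCP orientation; "contact_force": force on the tool from outside, world axes, zero at the start; "moment": the same for the moment, N m; "opening": opening from 0.0 (shut) to 1.0 (fully open); "finger_force": force on a finger pad.
Only numpy, scipy, OpenCV 4.12 (cv2) and the standard library are available. Lean on these libraries where they do the work, as an engineer would, in place of code of your own. Each camera call takes 0.05 s, during which the arm holds its last target. There are 200 camera calls.

TASK

Lift the steel tool hanger out of its box, hook it over the bench rail at the thin neck (the only place its mouth goes over) and slide it along the thick bar until it touches the stop collar; be gentle, the collar is only clamped by friction and must stay where it is set. Leave the hanger hanging freely against the collar, slide the box's cover fully shut over the empty compartment, and leave everything else on the bench alone.

Things in the scene. Friction and masses are not known exactly. Their poses are not given: they have to be found in the camera images.
- hanger: Loose bent-steel tool hanger, about 0.18 kg. Hung: z up, y along the rail, origin on the thick bar's axis. Square hook 28 mm wide (y): crown z +8 to +12, arms x -14.5 to -10.5 and +10.5 to +14.5, down to z -24. Front (-x) arm goes on as a plate 56 mm wide to z -74, where a shelf (z -74 to -70) points back to x +36. Starts leaning 0.30 rad from upright to the box's front, plate on a sloped cradle.
- hanger_mouth (a point): Middle of the hook's mouth, 16 mm below the hanger's origin, axes as the hanger's. Rounded lips (radius 4 mm) on both arms narrow the 21 mm inside to 13 mm here. The rail can only come in from the hanger's +x side, between back arm and shelf (origin z -70 to -24), and then up through the mouth.
- hanger_tab (a point): Middle of the black grip tab on top of the crown, 31 mm above the hanger's origin, axes as the hanger's: 12 (x) x 28 (y) x 38 (z) mm. Fingertips lower than its foot would meet the bar or the collar.
- rail: Fixed steel rail on two posts; origin on the bench under the middle of the bar, y along the bar. Bar axis 170 mm above the bench, bar 16 mm thick, y -155 to +155; square posts 24 x 14 mm at y -162 and +162, up to z 188. Nothing is below the bar between the posts. Base plates 110 x 40 x 6 mm.
- neck (a point): Centre of the rail's thin neck, on the bar axis (rail frame 0, -85, 170 mm), axes as the rail's. Neck 9 mm thick for 22 mm to either side along y, then 6 mm long cones up to the 16 mm bar.
- collar: Stop collar on the thick bar, on the +y side of the neck: disc 30 mm in diameter, 20 mm long in y, origin at its centre on the bar axis, axes as the rail's; a thumb screw sticks out 32 mm to +x. It is held by friction and slides if pushed with more than about 9 N. The hanger touches it when its origin is 24 mm from the collar's, on the neck's side.
- box: Fixed grey steel box 120 (x) x 240 (y) x 72 (z) mm, origin centre of the underside. The half at +y is the open compartment (112 x 116 mm inside, hanger near its middle), the half at -y a closed deck.
- cover (a joint): Cover's slide: 0 = fully shut over the compartment, 0.12 m = fully open over the deck (cover moves towards the box's -y as it grows). Friction about 2.5 N.
- cover_grip (a point): Middle of the bar handle on the cover, axes as the box's, 24 mm above the cover's underside; cover plate 112 x 120 x 4 mm, its underside 72 mm above the bench. Handle 14 (x) x 32 (y) mm, from the plate to 32 mm above the cover's underside.
- spray: Bystander: spray can, diameter 52, height 170 mm, origin under its centre.
- jar: Bystander: glass jar, diameter 60, height 75 mm.
- screwdriver: Bystander: screwdriver lying on the bench.
- wrench: Bystander: wrench lying on the bench.
- tape: Bystander: roll of tape lying flat, diameter 90, height 25 mm.
- carton: Bystander: small carton 70 x 110 x 60 mm.
- tin: Bystander: open tin, diameter 70, height 60 mm.
Things that resemble listed ones, but are neither listed nor needed, are in the scene too. What is shaped like the hanger but green, red or yellow is not meant.

How it is judged:
On the way:
1. the hanger, hooked on the thick bar, touches the stop collar (x of hanger in the frame of neck between -0.006 and 0.006 m and z of hanger in the frame of neck above -0.005 m and y of hanger in the frame of collar between -0.026 and -0.021 m and contact force between hanger and collar above 0.3 N), for 0.02 s.
At the end, for the whole second after the job is handed in: The hanger hangs at rest on the thick bar (origin within 6 mm of the bar axis sideways and within 5 mm in height, tilt under 0.2 rad) no more than 4 mm short of the stop collar, and the box's cover is shut to within 4 mm (x of hanger in the frame of neck between -0.006 and 0.006 m and z of hanger in the frame of neck between -0.005 and 0.004 m and y of hanger in the frame of collar between -0.028 and -0.021 m and angle between hanger's own z axis and vertical below 0.2 rad and linear speed of hanger below 0.02 m/s and value of joint cover below 0.004 m); the robot touches nothing.
It fails at once if the stop collar is pushed more than 4 mm out of place (distance of collar from where it was at the start of the episode above 0.004 m).
It fails at once if a bystander on the bench is shoved more than 30 mm (distance of any of spray, jar, screwdriver, wrench, tape, carton, tin from where it was at the start of the episode above 0.03 m).
It also fails if it takes over 72 s, if anything falls off the work surface, if the arm or the gripper's body presses on something with over 40 N, if the wrist force passes 120 N, or if a joint passes its speed limit or range.

## Working session

There is one attempt and no reset: what is moved stays moved. The work goes in short steps, Python scripts to look and compute and a tool call to move; the robot and the scene stay as the last step left them, time stands still between calls to the robot, and variables do not carry over. Pictures are saved under pics/ and viewed, at most 10 in all, crops included, and the job is handed in when it is done.

Besides the shell and the picture viewer there is one more tool, called as a command line: name --argument value ..., lists and objects as JSON in quotes. send_rows: Moves the arm, as the interface text tells. Scaled input: -1 to 1 covers 30 cm each way for a shift and 2 pi rad each way for a turn. Its arguments: {"type":"object","properties":{"rows":{"type":"string"},"jaw":{"type":"number"},"force":{"type":"number"}},"required":["rows"]}

```bash
mkdir -p pics; ls
python3 - <<'E'
from plant import sensors, eyes
import numpy as np, cv2
s=sensors.get_state()
for k in("clock","tool_pos","eef_rot","contact_force","opening"):print(k,s[k])
for n in("scene","top"):
    p,d=eyes.snapshot(n); np.savez(f"{n}0.npz",p=p,d=d); cv2.imwrite(f"pics/{n}0.png",p[:,:,::-1])
    c=eyes.calibration(n); print(n,c)
E
```

```text
pics
clock 0.0
tool_pos [0.23732767 0.57749928 0.23792209]
eef_rot [ 1.93639029e-01  9.81072428e-01 -8.97373632e-04 -1.10889802e-04]
contact_force [ 0.51683135 -0.58193363  1.01197635]
opening 1.001833344445947
scene {'fov_y': 46.73888633081096, 'cx': 331.92564865976783, 'cy': 235.38512609397446, 'world_from_camera': array([[-0.45257451,  0.49078064, -0.74452044,  1.37934505],
       [ 0.89142346,  0.27076744, -0.36338575,  0.3457745 ],
       [ 0.02324921, -0.82814211, -0.56003582,  0.75847206],
       [ 0.        ,  0.        ,  0.        ,  1.        ]])}
top {'fov_y': 44.09739503043659, 'cx': 317.3526282244121, 'cy': 236.2773407051222, 'world_from_camera': array([[ 0.02360365, -0.99845924,  0.05021957,  0.43462788],
       [-0.99967674, -0.02404759, -0.00825415, -0.04119573],
       [ 0.00944909, -0.0500085 , -0.99870409,  1.26794672],
       [ 0.        ,  0.        ,  0.        ,  1.        ]])}
```

View pics/scene0.png

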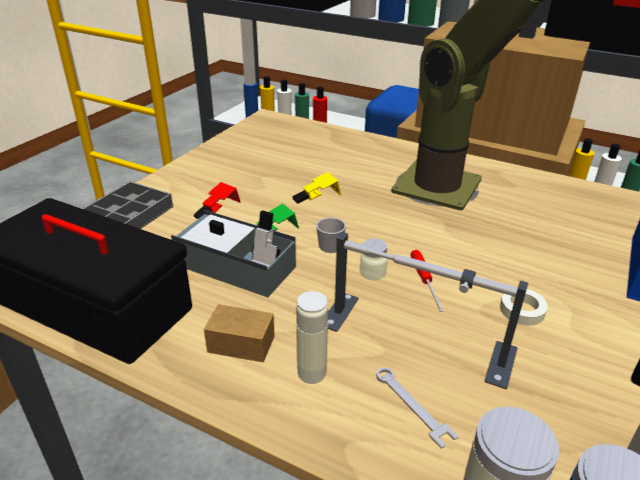

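View pics/top0.png

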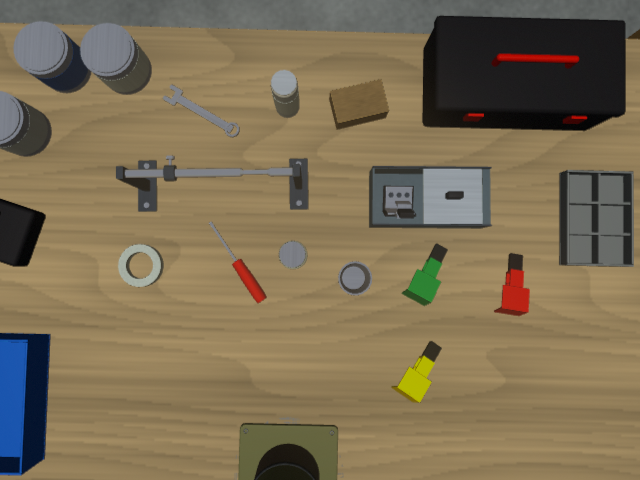

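Scene: rail with neck near top px (258,172), collar (170,168), screw pointing up (world +x). Box is at (430,197) with the compartment on the left (+y) and the cover over the right half (handle at 454,195).

Hanger-like candidates in the top view:
- steel in box, (400,203)
- green, (428,275)
- red, (515,285)
- yellow, (420,372)

Only the steel one in the box fits the description. I'll confirm with an enlarged crop.

```bash
cat > h.py <<'E'
import numpy as np, cv2
from plant import sensors, eyes
def cal(n):
    c=eyes.calibration(n); return 240/np.tan(np.radians(c["fov_y"]/2)),c["cx"],c["cy"],np.array(c["world_from_camera"])
def ray(n,u,v):
    f,cx,cy,T=cal(n); d=T[:3,:3]@np.array([(u-cx)/f,(v-cy)/f,1]); return T[:3,3],d
def plane(n,u,v,z):
    o,d=ray(n,u,v); return o+d*(z-o[2])/d[2]
def tri(a,b):   # pixels in top, scene -> midpoint, gap
    o1,d1=ray("top",*a); o2,d2=ray("scene",*b)
    s=np.linalg.lstsq(np.c_[d1,-d2],o2-o1,rcond=None)[0]
    p,q=o1+s[0]*d1,o2+s[1]*d2; return (p+q)/2,np.linalg.norm(p-q)
def cloud(n,d):
    f,cx,cy,T=cal(n); v,u=np.mgrid[:480,:640]; P=np.stack([(u-cx)/f*d,(v-cy)/f*d,d],-1); return P@T[:3,:3].T+T[:3,3]
def proj(n,P):
    f,cx,cy,T=cal(n); p=(np.atleast_2d(P)-T[:3,3])@T[:3,:3]; return np.c_[p[:,0]/p[:,2]*f+cx,p[:,1]/p[:,2]*f+cy]
def crop(p,u0,v0,w,h,k): return cv2.resize(p[v0:v0+h,u0:u0+w,::-1],None,fx=k,fy=k,interpolation=cv2.INTER_CUBIC)
E
python3 - <<'E'
from h import *
t=np.load("top0.npz"); s=np.load("scene0.npz")
a=crop(t['p'],365,160,130,75,3); b=crop(s['p'],170,195,130,100,3); c=crop(t['p'],110,150,200,65,4)
im=np.zeros((300+260,800,3),np.uint8); im[:225,:390]=a; im[:300,400:790]=b; im[300:560]=c
cv2.imwrite("pics/c1.png",im)
E
```

```text
(no output)
```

View pics/c1.png

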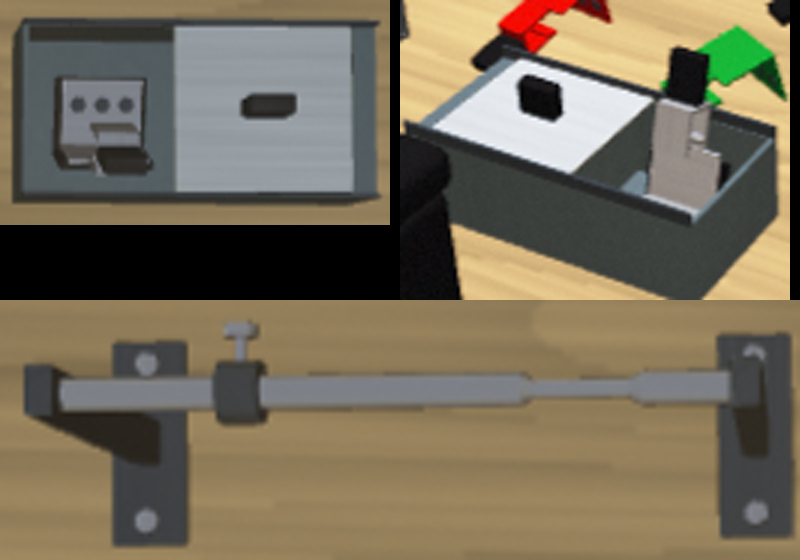

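Confirmed: the steel hanger in the box has its shelf with holes towards world +x (up in the picture), the black tab at top px (~406,213) and leaning to −x. Its frame is roughly aligned with the box. Now measuring.

Run:
```python
from h import *
np.set_printoptions(precision=4,suppress=True)
t=np.load("top0.npz"); s=np.load("scene0.npz"); D={"top":t,"scene":s}
C={n:cloud(n,D[n]['d']) for n in D}
def blob(n,roi,cond):
    u0,v0,u1,v1=roi; m=np.zeros((480,640),np.uint8); m[v0:v1,u0:u1]=cond(D[n]['p'].astype(int))[v0:v1,u0:u1]
    k,l,st,c=cv2.connectedComponentsWithStats(m); i=1+np.argmax(st[1:,4]); return l==i,c[i]
dark=lambda p:p.max(-1)<60
for name,rt,rs in(("tab",(392,200,420,222),(250,205,275,235)),("handle",(440,185,470,205),(200,215,230,238))):
    mt,ct=blob("top",rt,dark); ms,cs=blob("scene",rs,dark)
    print(name,ct,mt.sum(),cs,ms.sum(),*tri(ct,cs))
    for n,m in(("top",mt),("scene",ms)):
        P=C[n][m]; print("  ",n,"min",np.percentile(P,5,axis=0),"med",np.median(P,0),"max",np.percentile(P,95,axis=0))
        if n=="top":
            z=P[:,2]; T=P[z>np.percentile(z,95)-.006]; print("   topface",T.mean(0),len(T),cv2.minAreaRect((T[:,:2]*1000).astype(np.float32)))
# light cover
mt,ct=blob("top",(420,160,495,230),lambda p:p.min(-1)>110)
P=C["top"][mt]; print("cover",np.median(P,0),cv2.minAreaRect((P[:,:2]*1000).astype(np.float32)))
# box outline
m=(C["top"][...,2]>.05)&(C["top"][...,2]<.09); m[:, :365]=0; m[:,496:]=0; m[:160]=0; m[235:]=0
P=C["top"][m]; print("box",np.median(P[:,2]),cv2.minAreaRect((P[:,:2]*1000).astype(np.float32)))
# hanger steel points
for n,roi in(("top",(383,183,415,220)),("scene",(240,225,280,262))):
    u0,v0,u1,v1=roi; P=C[n][v0:v1,u0:u1]; p=D[n]['p'][v0:v1,u0:u1].astype(int); mm=(p[...,0]>p[...,2]-3)&(p.min(-1)>90)
    q=P[mm]; print("steel",n,mm.sum(),q.min(0),q.max(0))
# bar from both clouds: pixels with z in .15-.2
for n in D:
    P=C[n]; m=(P[...,2]>.15)&(P[...,2]<.195)&(P[...,0]>.5)&(P[...,0]<.65)&(P[...,1]>-.13)&(P[...,1]<.35)
    q=P[m]; 
    for y in np.arange(-.13,.35,.01):
        w=q[abs(q[:,1]-y)<.005]
        if len(w)>3: print(n,round(y,3),len(w),"x",w[:,0].min().round(4),w[:,0].max().round(4),"z",w[:,2].min().round(4),w[:,2].max().round(4))
```

```text
tab [406.039  212.4481] 154 [265.375  220.0324] 216 [ 0.543  -0.2223  0.1169] 0.0008300364921092709
   top min [ 0.5329 -0.2508  0.0187] med [ 0.5422 -0.2206  0.1325] max [ 0.5634 -0.2074  0.1383]
   topface [ 0.5366 -0.2181  0.15  ] 78 ((493.44781494140625, -134.63412475585938), (19.474008560180664, 219.96096801757812), 27.131200790405273)
   scene min [ 0.5397 -0.2313  0.1048] med [ 0.5483 -0.2181  0.1205] max [ 0.5548 -0.2073  0.136 ]
handle [454.     194.9558] 113 [216.3522 227.1572] 159 [ 0.5835 -0.3229  0.0898] 0.0007806774583041695
   top min [ 0.5759 -0.3335  0.093 ] med [ 0.5818 -0.3191  0.103 ] max [ 0.5875 -0.3072  0.1073]
   topface [ 0.5823 -0.3212  0.1044] 82 ((581.5455932617188, -321.226318359375), (12.279065132141113, 28.337060928344727), 1.063603162765503)
   scene min [ 0.5825 -0.3325  0.0822] med [ 0.591  -0.3174  0.0954] max [ 0.5946 -0.3064  0.1055]
cover [ 0.5804 -0.321   0.0765] ((550.5953369140625, -206.77740478515625), (135.0253448486328, 381.0918884277344), 15.496191024780273)
box 0.07601028155495337 ((582.068603515625, -280.6432800292969), (120.859077453613
[... 2561 characters left out ...]
 0.1663 0.1807
scene 0.18 51 x 0.6013 0.616 z 0.1665 0.1809
scene 0.19 56 x 0.6012 0.6141 z 0.1655 0.1813
scene 0.2 56 x 0.6002 0.6152 z 0.1651 0.181
scene 0.21 54 x 0.5993 0.6147 z 0.1661 0.1805
scene 0.22 100 x 0.597 0.6386 z 0.1647 0.1879
scene 0.23 145 x 0.5942 0.6393 z 0.1619 0.1877
scene 0.24 79 x 0.5909 0.6377 z 0.1593 0.1867
scene 0.25 60 x 0.5974 0.6133 z 0.1642 0.1813
scene 0.26 57 x 0.5966 0.6133 z 0.1648 0.1804
scene 0.27 59 x 0.5977 0.6128 z 0.1663 0.1809
scene 0.28 60 x 0.5935 0.6139 z 0.1664 0.1808
scene 0.29 61 x 0.5957 0.6123 z 0.1663 0.1807
scene 0.3 59 x 0.598 0.6111 z 0.1667 0.18
scene 0.31 134 x 0.5872 0.6156 z 0.1511 0.1914
scene 0.32 124 x 0.5887 0.6159 z 0.1502 0.1909
```

Run:
```python
from h import *
np.set_printoptions(precision=4,suppress=True)
t=np.load("top0.npz"); s=np.load("scene0.npz")
Ct,Cs=cloud("top",t['d']),cloud("scene",s['d'])
def box(C,p,lo,hi,cond): 
    m=((C>lo)&(C<hi)).all(-1)&cond(p.astype(int)); return C[m],m
dark=lambda p:p.max(-1)<70
lite=lambda p:p.min(-1)>80
for n,C,I in(("top",Ct,t['p']),("scene",Cs,s['p'])):
    for nm,lo,hi,c in(("tab",(.51,-.26,.095),(.58,-.18,.16),dark),("shelf",(.54,-.27,.008),(.62,-.16,.05),lite),("crown",(.53,-.26,.055),(.58,-.18,.105),lite)):
        P,m=box(C,I,lo,hi,c)
        if len(P)<8: print(n,nm,len(P)); continue
        print(n,nm,len(P),"lo",np.percentile(P,3,axis=0),"hi",np.percentile(P,97,axis=0),"rect",cv2.minAreaRect((P[:,:2]*1000).astype(np.float32)))
        if nm!="crown":
            q=P-P.mean(0); w,V=np.linalg.eigh(q.T@q/len(q)); print("   normal",V[:,0],"sd",w**.5)
        # pixel-rect and edges
        cn,_=cv2.findContours(m.astype(np.uint8),0,2); cn=max(cn,key=cv2.contourArea); print("   px",cv2.minAreaRect(cn), [plane(n,*p,.13 if nm=='tab' else .02)[:2].round(4).tolist() for p in cv2.boxPoints(cv2.minAreaRect(cn))] if n=="top" else "")
```

```text
top tab 139 lo [ 0.5327 -0.233   0.1065] hi [ 0.5507 -0.2072  0.139 ] rect ((541.7529907226562, -220.65066528320312), (18.74609375, 27.308008193969727), 0.3844652771949768)
   normal [0.8955 0.1129 0.4305] sd [0.0031 0.0081 0.0117]
   px ((405.0, 213.0), (8.0, 16.0), 90.0) [[0.5482, -0.203], [0.549, -0.2339], [0.5335, -0.2342], [0.5328, -0.2033]]
top shelf 480 lo [ 0.5558 -0.262   0.0083] hi [ 0.6072 -0.1816  0.0326] rect ((579.4588623046875, -220.79737854003906), (77.98699188232422, 96.62398529052734), 0.6060341000556946)
   normal [-0.2642 -0.0163  0.9643] sd [0.0054 0.0149 0.0204]
   px ((398.5, 197.0), (22.0, 27.0), 90.0) [[0.6075, -0.1924], [0.609, -0.2497], [0.5621, -0.2504], [0.5607, -0.1932]]
top crown 113 lo [ 0.5348 -0.2343  0.0587] hi [ 0.5644 -0.1965  0.1036] rect ((552.697509765625, -215.60919189453125), (32.26622009277344, 38.34672927856445), 60.850337982177734)
   px ((403.5, 205.5), (5.0, 15.0), 90.0) [[0.5719, -0.2163], [0.5727, -0.2481], [0.5621, -0.2483], [0.5613, -0.2165]]
scene tab 222 lo [ 0.5375 -0.2325  0.1034] hi [ 0.5556 -0.207   0.1363] rect ((545.959472656
[... 196 characters left out ...]
.139781951904297, 18.04268455505371), 11.309932708740234) 
scene shelf 344 lo [ 0.5531 -0.2476  0.0174] hi [ 0.5696 -0.1944  0.0488] rect ((562.6740112304688, -222.2806396484375), (23.528732299804688, 61.407840728759766), 2.9962196350097656)
   normal [0.9414 0.0119 0.3371] sd [0.0024 0.0103 0.0161]
   px ((263.2076721191406, 256.23846435546875), (23.680564880371094, 16.839513778686523), 15.255118370056152) 
scene crown 337 lo [ 0.5411 -0.2345  0.0573] hi [ 0.5743 -0.1983  0.1028] rect ((558.6060180664062, -217.8008575439453), (34.033382415771484, 43.19780731201172), 58.04813766479492)
   px ((265.2931213378906, 238.48275756835938), (22.920555114746094, 20.01396369934082), 4.763641834259033)
```

```bash
cat >> h.py <<'E'
from scipy.spatial.transform import Rotation as Rn
def go(*t):  # x y z ydeg : prints the row (tool axes) from the present pose
    s=sensors.get_state(); R=Rn.from_quat(s["eef_rot"]).as_matrix(); p=np.array(s["tool_pos"])
    yd=np.degrees(np.arctan2(R[1,1],R[0,1])); sh=R.T@(np.array(t[:3])-p)/.3; tn=-((t[3]-yd+180)%360-180)/360
    print("clk %.2f tcp"%s["clock"],p.round(4),"yaw %.2f"%yd,"F",np.round(s["contact_force"],1),"op %.3f"%s["opening"],"-> row",sh.round(4),round(tn,4), "rows>=%.1f"%max(np.linalg.norm(sh)*.3/.0417,abs(tn)*360/7.16))
E
python3 -c "
from h import *
go(.565,-.2205,.24,.9); go(.35,.31,.24,30)"
```

```text
clk 0.10 tcp [0.2373 0.5776 0.238 ] yaw 67.67 F [0.1 0.4 0.3] op 1.001 -> row [-2.021  -2.0458 -0.0031] 0.1855 rows>=20.7
clk 0.10 tcp [0.2373 0.5776 0.238 ] yaw 67.67 F [0.1 0.4 0.3] op 1.001 -> row [-0.6862 -0.6824 -0.0054] 0.1046 rows>=7.0
```

send_rows --rows "-0.69 -0.68 -0.003 0.105;-0.69 -0.68 -0.003 0.105;-0.69 -0.68 -0.003 0.105;-0.69 -0.68 -0.003 0.105;-0.69 -0.68 -0.003 0.105;-0.69 -0.68 -0.003 0.105;-0.69 -0.68 -0.003 0.105;-0.69 -0.68 -0.003 0.105;-0.69 -0.68 -0.003 0.105" --jaw -1

```text
clock: 0.85
tool_pos: [0.3525, 0.3081, 0.2396]
eef_rot: [0.503, 0.864, -0.001, 0.0]
contact_force: [-0.4, -0.1, -0.5]
opening: 0.999
finger_force: 0.0
```

```bash
python3 -c "
from h import *
go(.565,-.2205,.24,.9); go(.45,.06,.24,12)"
```

```text
clk 0.85 tcp [0.3525 0.3081 0.2396] yaw 29.54 F [-0.4 -0.1 -0.5] op 0.999 -> row [-1.882e+00 -2.526e-01  1.100e-03] 0.0796 rows>=13.7
clk 0.85 tcp [0.3525 0.3081 0.2396] yaw 29.54 F [-0.4 -0.1 -0.5] op 0.999 -> row [-8.796e-01 -1.251e-01 -2.000e-04] 0.0487 rows>=6.4
```

send_rows --rows "-0.94 -0.126 0 0.04;-0.94 -0.126 0 0.04;-0.94 -0.126 0 0.04;-0.94 -0.126 0 0.04;-0.94 -0.126 0 0.04;-0.94 -0.126 0 0.04;-0.94 -0.126 0 0.04;-0.94 -0.126 0 0.04;-0.94 -0.126 0 0.04"

```text
clock: 1.6
tool_pos: [0.46, 0.0469, 0.2394]
eef_rot: [0.607, 0.795, 0.0, 0.0]
contact_force: [-0.7, 1.1, -0.6]
opening: 1.003
finger_force: 0.0
```

```bash
python3 -c "
from h import *
go(.565,-.2205,.24,.9)"
```

```text
clk 1.60 tcp [0.46   0.0469 0.2394] yaw 15.31 F [-0.7  1.1 -0.6] op 1.003 -> row [-0.952   0.1023 -0.0021] 0.04 rows>=6.9
```

send_rows --rows "-0.952 0.102 -0.002 0.04;-0.952 0.102 -0.002 0.04;-0.952 0.102 -0.002 0.04;-0.952 0.102 -0.002 0.04;-0.952 0.102 -0.002 0.04;-0.952 0.102 -0.002 0.04;-0.952 0.102 -0.002 0.04;-0.952 0.102 -0.002 0.04;-0.952 0.102 -0.002 0.04;-0.952 0.102 -0.002 0.04"

```text
clock: 2.43
tool_pos: [0.5654, -0.216, 0.2396]
eef_rot: [0.699, 0.715, 0.001, -0.001]
contact_force: [0.3, -0.3, -0.8]
opening: 0.997
finger_force: 0.0
```

Run:
```python
from h import *
go(.565,-.2205,.115,.9)
go(.565,-.2205,.109,.9)
p,d=eyes.snapshot("top"); q,e=eyes.snapshot("scene")
im=np.hstack([crop(p,360,140,130,110,3),crop(q,180,120,130,110,3)]); cv2.imwrite("pics/a1.png",im)
```

```text
clk 2.43 tcp [ 0.5654 -0.216   0.2396] yaw 1.30 F [ 0.3 -0.3 -0.8] op 0.997 -> row [-0.0162 -0.0012  0.4153] 0.0011 rows>=3.0
clk 2.43 tcp [ 0.5654 -0.216   0.2396] yaw 1.30 F [ 0.3 -0.3 -0.8] op 0.997 -> row [-0.0163 -0.0012  0.4353] 0.0011 rows>=3.1
```

View pics/a1.png

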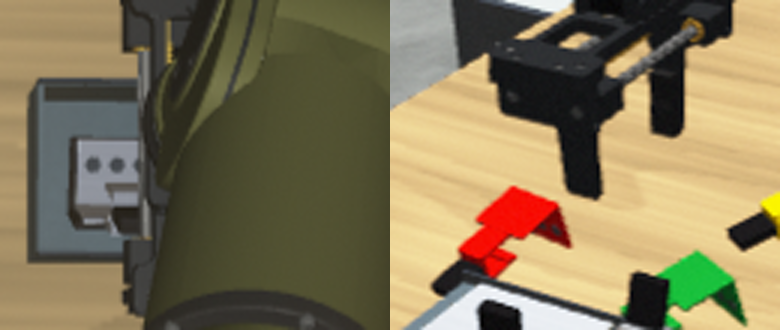

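The gripper is above the box and its fingers straddle the tab along world x. Descending.

send_rows --rows "-0.016 -0.001 0.1 0.001;-0.016 -0.001 0.2 0.001;-0.016 -0.001 0.3 0.001;-0.016 -0.001 0.38 0.001;-0.016 -0.001 0.41 0.001;-0.016 -0.001 0.435 0.001;-0.016 -0.001 0.435 0.001;-0.016 -0.001 0.435 0.001"

```text
clock: 3.2
tool_pos: [0.5654, -0.2241, 0.1107]
eef_rot: [0.702, 0.712, 0.0, 0.001]
contact_force: [0.6, -0.1, 0.4]
opening: 1.001
finger_force: 0.0
```

Run:
```python
from h import *
go(.565,-.2205,.109,.9)
q,e=eyes.snapshot("scene"); p,d=eyes.snapshot("top")
im=np.hstack([crop(p,360,140,130,130,3),crop(q,200,170,130,130,3)]); cv2.imwrite("pics/a2.png",im)
```

```text
clk 3.20 tcp [ 0.5654 -0.2241  0.1107] yaw 0.76 F [ 0.6 -0.1  0.4] op 1.001 -> row [ 0.0119 -0.0012  0.0057] -0.0004 rows>=0.1
```

View pics/a2.png

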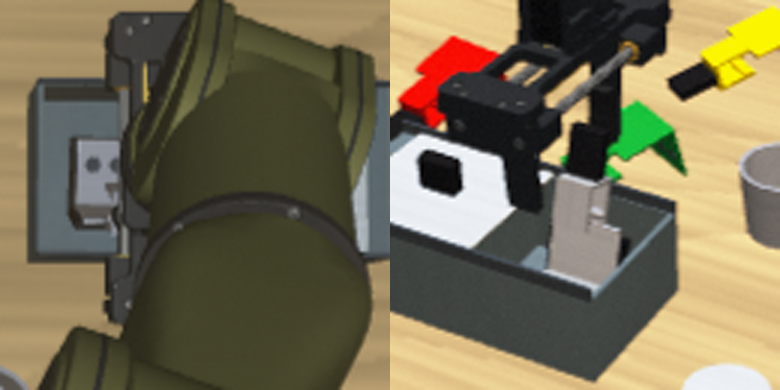

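Both fingers stand either side of the tab, clear of it. Closing gently.

send_rows --rows "0.011 0 0 0;0.011 0 0 0;0.011 0 0 0;0.011 0 0 0;0.011 0 0 0;0.011 0 0 0;0.011 0 0 0;0.011 0 0 0;0.011 0 0 0;0.011 0 0 0" --jaw 1 --force 8

```text
clock: 4.13
tool_pos: [0.5645, -0.2212, 0.1097]
eef_rot: [0.703, 0.711, 0.0, -0.0]
contact_force: [-1.0, 0.0, 1.5]
opening: 0.267
finger_force: 1.8
```

Run:
```python
from h import *
go(.565,-.2205,.25,.9)
```

```text
clk 4.13 tcp [ 0.5645 -0.2212  0.1097] yaw 0.70 F [-1.   0.   1.5] op 0.267 -> row [ 0.0024  0.0018 -0.4676] -0.0006 rows>=3.4
```

send_rows --rows "0 0 0 0;0 0 0 0;0 0 0 0;0 0 0 0;0 0 0 0;0 0 0 0"

```text
clock: 4.63
tool_pos: [0.5653, -0.2217, 0.1112]
eef_rot: [0.703, 0.711, 0.0, 0.001]
contact_force: [-2.5, 0.7, 10.8]
opening: 0.148
finger_force: 8.8
```

send_rows --rows "0 0 -0.02 0;0 0 -0.05 0;0 0 -0.1 0;0 0 -0.15 0;0 0 -0.2 0;0 0 -0.25 0;0 0 -0.3 0;0 0 -0.3 0;0 0 -0.3 0" --force 20

```text
clock: 5.38
tool_pos: [0.5647, -0.2212, 0.2002]
eef_rot: [0.703, 0.711, 0.0, 0.001]
contact_force: [0.3, -0.3, -2.0]
opening: 0.137
finger_force: 19.9
```

Run:
```python
from h import *
go(.565,-.2205,.25,.9)
q,e=eyes.snapshot("scene"); p,d=eyes.snapshot("top")
np.savez("l1.npz",q=q,e=e,p=p,d=d)
im=np.hstack([crop(p,360,140,130,130,3),crop(q,200,130,130,130,3)]); cv2.imwrite("pics/a3.png",im)
```

```text
clk 5.38 tcp [ 0.5647 -0.2212  0.2002] yaw 0.71 F [ 0.3 -0.3 -2. ] op 0.137 -> row [ 0.0024  0.0011 -0.1658] -0.0005 rows>=1.2
```

View pics/a3.png

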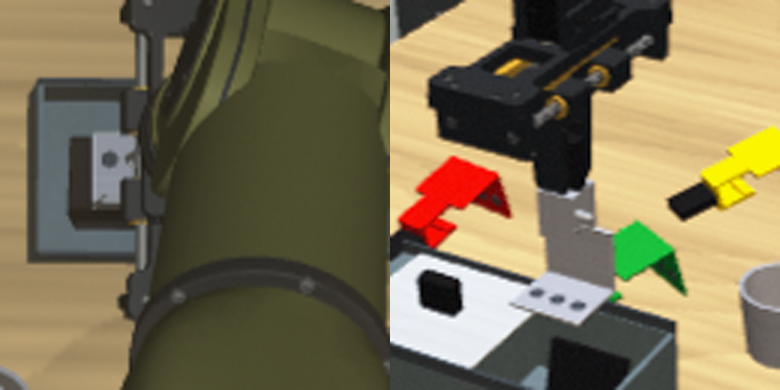

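Run:
```python
from h import *
np.set_printoptions(precision=4,suppress=True)
z=np.load("l1.npz"); C=cloud("scene",z['e']); I=z['q'].astype(int)
m=((C>(.5,-.27,.08))&(C<(.64,-.17,.21))).all(-1)&(I.min(-1)>75)
P=C[m]; print("scene steel",len(P),np.percentile(P,2,axis=0),np.percentile(P,98,axis=0))
for zz in np.arange(.10,.215,.006):
    w=P[abs(P[:,2]-zz)<.003]
    if len(w)>3: print(zz.round(3),len(w),np.percentile(w[:,:2],4,axis=0),np.percentile(w[:,:2],96,axis=0))
# rail: neck and cones by width of bar in top px
t=np.load("top0.npz"); g=t['p'].astype(int); 
for u in range(234,276,2):
    col=t['p'][160:186,u].astype(int); mm=np.where(col[:,2]>col[:,0]-5)[0]; print(u,len(mm),(mm.mean()+160) if len(mm) else 0,end=" | ")
print()
for u in(240,248,256,264,270): print(u,plane("top",u,172.5,.17))
go(.512,.066,.25,2.2); go(.512,-.2205,.25,2.2)
```

```text
scene steel 1037 [ 0.5525 -0.2467  0.114 ] [ 0.6028 -0.1932  0.1989]
0.112 34 [ 0.5556 -0.2454] [ 0.6027 -0.1935]
0.118 368 [ 0.5553 -0.2455] [ 0.6028 -0.1936]
0.124 54 [ 0.553  -0.2465] [ 0.5587 -0.1949]
0.13 60 [ 0.5527 -0.2456] [ 0.5589 -0.1942]
0.136 58 [ 0.5529 -0.2472] [ 0.5586 -0.1936]
0.142 49 [ 0.5532 -0.2441] [ 0.5592 -0.1934]
0.148 35 [ 0.5528 -0.2199] [ 0.5594 -0.1935]
0.154 29 [ 0.5543 -0.22  ] [ 0.5574 -0.1957]
0.16 31 [ 0.5527 -0.2205] [ 0.5739 -0.1936]
0.166 45 [ 0.5543 -0.2323] [ 0.583  -0.1996]
0.172 54 [ 0.5545 -0.2333] [ 0.5833 -0.2075]
0.178 51 [ 0.5546 -0.2338] [ 0.5825 -0.2071]
0.184 46 [ 0.5535 -0.2315] [ 0.5825 -0.2057]
0.19 37 [ 0.5535 -0.2327] [ 0.5832 -0.2066]
0.196 58 [ 0.5555 -0.2328] [ 0.5832 -0.2058]
0.202 17 [ 0.5545 -0.2303] [ 0.5837 -0.2064]
234 6 171.5 | 236 6 171.5 | 238 6 171.5 | 240 3 171.0 | 242 3 172.0 | 244 4 171.5 | 246 4 171.5 | 248 4 171.5 | 250 4 171.5 | 252 4 171.5 | 254 4 171.5 | 256 4 171.5 | 258 4 171.5 | 260 4 171.5 | 262 4 171.5 | 264 4 171.5 | 266 4 171.5 | 268 4 171.5 | 270 6 171.5 | 272 6 171.5 | 274 6 171.5 | 
240 [0.6053 0.0966 0.17  ]
248 [0.6057 0.0817 0.17  ]
256 [0.606  0.0668 0.17  ]
264 [0.6064 0.0519 0.17  ]
270 [0.6067 0.0408 0.17  ]
clk 5.48 tcp [ 0.5638 -0.2208  0.1988] yaw 0.72 F [-0.3 -0.1 -1.4] op 0.136 -> row [ 0.9583 -0.1609 -0.1696] -0.0041 rows>=7.1
clk 5.48 tcp [ 0.5638 -0.2208  0.1988] yaw 0.72 F [-0.3 -0.1 -1.4] op 0.136 -> row [ 0.0033 -0.1728 -0.1703] -0.0041 rows>=1.7
```

send_rows --rows "0.003 -0.02 -0.17 -0.004;0.003 -0.17 -0.17 -0.004;0.003 -0.17 -0.17 -0.004;0.3 -0.17 -0.17 -0.004;0.5 -0.17 -0.17 -0.004;0.7 -0.17 -0.17 -0.004;0.8 -0.165 -0.17 -0.004;0.93 -0.161 -0.17 -0.004;0.96 -0.161 -0.17 -0.004;0.96 -0.161 -0.17 -0.004"

```text
clock: 6.32
tool_pos: [0.5114, 0.069, 0.2496]
eef_rot: [0.693, 0.721, -0.001, -0.001]
contact_force: [0.8, -0.0, -1.3]
opening: 0.132
finger_force: 20.0
```

```bash
cat > m.py <<'E'
from h import *
np.set_printoptions(precision=4,suppress=True)
st=sensors.get_state(); tp=np.array(st["tool_pos"])
q,e=eyes.snapshot("scene"); p,d=eyes.snapshot("top"); np.savez("l2.npz",q=q,e=e,p=p,d=d)
C=cloud("scene",e); m=((C>tp+(-.06,-.05,-.1))&(C<tp+(.075,.05,.01))).all(-1)&(q.min(-1)>75)&(C[...,0]<.593)
P=C[m]
lo,hi=tp[2]-.05,tp[2]-.015
w=P[(P[:,2]>tp[2]-.035)&(P[:,2]<tp[2]-.012)]; print("hook x,y",np.percentile(w[:,:2],3,axis=0),np.percentile(w[:,:2],97,axis=0),"mid",(np.percentile(w[:,:2],3,axis=0)+np.percentile(w[:,:2],97,axis=0))/2,"tcp",tp)
w=P[P[:,2]<tp[2]-.075]; print("shelf z",np.median(w[:,2]),"x",w[:,0].min(),w[:,0].max())
print("crown z",np.percentile(P[:,2],98))
E
python3 - <<'E'
import m
m.go(.512,.070,.235,2.2); m.go(.607,.070,.232,2.2)
import cv2,numpy as np
im=np.hstack([m.crop(m.p,190,110,130,130,3),m.crop(m.q,320,150,130,130,3)]); cv2.imwrite("pics/a4.png",im)
E
```

```text
hook x,y [0.4991 0.0564] [0.5298 0.0823] mid [0.5145 0.0694] tcp [0.5114 0.069  0.2496]
shelf z 0.16662722475190117 x 0.49576812901595035 0.5512755937630751
crown z 0.2476909253048484
clk 6.42 tcp [0.5116 0.0752 0.2495] yaw 2.89 F [-1.1  0.1 -1.4] op 0.141 -> row [-0.0176  0.0007  0.0482] 0.0019 rows>=0.4
clk 6.42 tcp [0.5116 0.0752 0.2495] yaw 2.89 F [-1.1  0.1 -1.4] op 0.141 -> row [-0.0336  0.317   0.0575] 0.0019 rows>=2.3
```

View pics/a4.png

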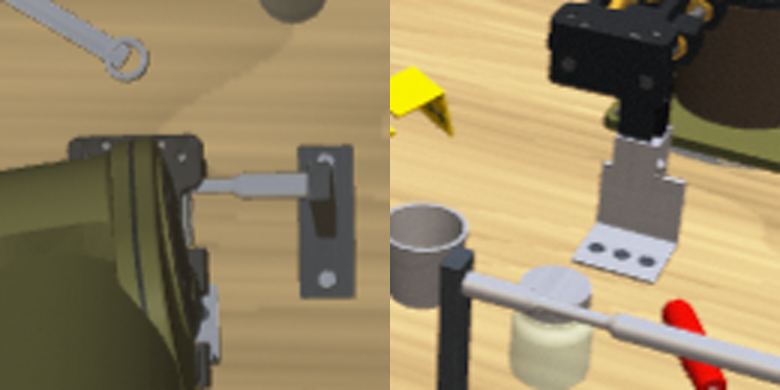

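send_rows --rows "-0.01 0 0.055 0.002;-0.01 0 0.055 0.002;-0.01 0 0.055 0.002;-0.01 0 0.055 0.002;-0.01 0 0.055 0.002"

```text
clock: 6.83
tool_pos: [0.5129, 0.0626, 0.2345]
eef_rot: [0.699, 0.716, 0.0, 0.0]
contact_force: [-0.2, 0.7, -1.5]
opening: 0.135
finger_force: 20.0
```

Run:
```python
from h import *
go(.6077,.070,.233,2.2)
```

```text
clk 6.83 tcp [0.5129 0.0626 0.2345] yaw 1.37 F [-0.2  0.7 -1.5] op 0.135 -> row [0.017  0.3163 0.0049] -0.0023 rows>=2.3
```

send_rows --rows "0.02 0.08 0.005 -0.002;0.02 0.16 0.005 -0.002;0.02 0.24 0.005 -0.002;0.02 0.3 0.005 -0.002;0.02 0.317 0.005 -0.002;0.02 0.317 0.005 -0.002;0.02 0.317 0.005 -0.002"

```text
clock: 7.42
tool_pos: [0.6067, 0.0713, 0.2326]
eef_rot: [0.694, 0.72, -0.0, -0.001]
contact_force: [-0.5, -0.2, -1.4]
opening: 0.132
finger_force: 20.0
```

Run:
```python
from h import *
np.set_printoptions(precision=4,suppress=True)
go(.6077,.070,.233,2.2)
tp=np.array(sensors.get_state()["tool_pos"])
q,e=eyes.snapshot("scene"); C=cloud("scene",e)
m=((C>tp+(-.04,-.04,-.05))&(C<tp+(.03,.04,0))).all(-1)&(q.min(-1)>75)
P=C[m]; w=P[(P[:,2]>tp[2]-.035)]; print("hook",w[:,:2].min(0),w[:,:2].max(0),np.percentile(w[:,0],[3,97]))
m=((C>(.58,.0,.15))&(C<(.64,.2,.19))).all(-1)&(q.min(-1)>75); P=C[m]
for y in np.arange(.01,.15,.01):
    w=P[(abs(P[:,1]-y)<.005)&(P[:,2]>.155)]
    if len(w)>3: print(y.round(2),len(w),np.percentile(w[:,0],[2,97]),np.percentile(w[:,2],[2,97]))
im=crop(q,340,170,160,120,4); cv2.imwrite("pics/a5.png",im)
```

```text
clk 7.42 tcp [0.6067 0.0713 0.2326] yaw 2.13 F [-0.5 -0.2 -1.4] op 0.132 -> row [-0.0043  0.0032 -0.0013] -0.0002 rows>=0.0
hook [0.5925 0.0573] [0.6254 0.0867] [0.5956 0.6246]
0.01 45 [0.6101 0.622 ] [0.1648 0.1798]
0.02 44 [0.6096 0.621 ] [0.168  0.1798]
0.03 51 [0.6078 0.6207] [0.1653 0.179 ]
0.04 57 [0.5969 0.6192] [0.1672 0.1873]
0.05 62 [0.5956 0.6168] [0.1582 0.1869]
0.06 52 [0.595  0.6158] [0.1561 0.1767]
0.07 52 [0.595  0.6144] [0.1564 0.1771]
0.08 75 [0.5945 0.6151] [0.1604 0.1881]
0.09 80 [0.5942 0.6146] [0.167 0.189]
0.1 68 [0.593  0.6168] [0.1664 0.1879]
0.11 50 [0.6055 0.617 ] [0.1662 0.1801]
0.12 52 [0.6036 0.6166] [0.1666 0.1795]
0.13 49 [0.6057 0.6166] [0.1663 0.1801]
0.14 50 [0.6033 0.6166] [0.1677 0.18  ]
```

View pics/a5.png

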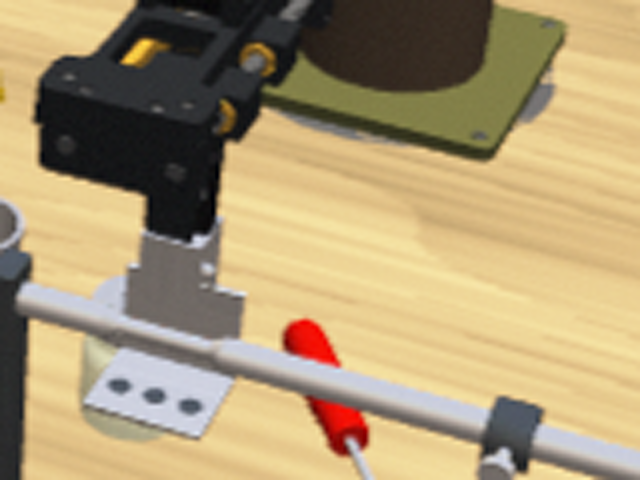

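Rail lies between plate and shelf, with the hook's y-span (0.057–0.087) inside the neck (0.048–0.092) and x aligned within about 0.5 mm. Lowering.

send_rows --rows "-0.004 0.003 0.015 0;-0.004 0.003 0.03 0;-0.004 0.003 0.045 0;-0.004 0.003 0.06 0;-0.004 0.003 0.07 0;-0.004 0.003 0.08 0;-0.004 0.003 0.09 0;-0.004 0.003 0.1 0;-0.004 0.003 0.11 0;-0.004 0.003 0.12 0"

```text
clock: 8.3
tool_pos: [0.6087, 0.0705, 0.1965]
eef_rot: [0.694, 0.72, 0.0, 0.0]
contact_force: [0.0, -0.9, -2.2]
opening: 0.133
finger_force: 20.0
```

send_rows --rows "0 0 0.01 0;0 0 0.02 0;0 0 0.03 0;0 0 0.03 0;0 0 0.03 0"

```text
clock: 8.72
tool_pos: [0.6085, 0.0704, 0.1875]
eef_rot: [0.694, 0.72, -0.0, -0.0]
contact_force: [0.5, -0.7, -2.3]
opening: 0.134
finger_force: 20.0
```

Run:
```python
from h import *
np.set_printoptions(precision=4,suppress=True)
go(.607,.070,.184,2.2)
q,e=eyes.snapshot("scene"); C=cloud("scene",e)
m=((C>(.55,.02,.08))&(C<(.66,.12,.22))).all(-1)&(q.min(-1)>75); P=C[m]
for y in(.065,.07,.075,.08): w=P[abs(P[:,1]-y)<.004]; print(y,"crown top",np.percentile(w[:,2],99))
w=P[(P[:,2]<.125)]; print("shelf",np.median(w[:,2]))
```

```text
clk 8.72 tcp [0.6085 0.0704 0.1875] yaw 2.15 F [ 0.5 -0.7 -2.3] op 0.134 -> row [-0.0011 -0.0052  0.0117] -0.0001 rows>=0.1
0.065 crown top 0.18934486122181765
0.07 crown top 0.1877559288193137
0.075 crown top 0.18629863124556165
0.08 crown top 0.18769942398087777
shelf 0.1050847706850353
```

send_rows --rows "0 -0.003 0.005 0;0.03 -0.003 0.005 0;0.06 -0.003 0.005 0;0.09 -0.003 0.005 0;0.12 -0.003 0.005 0;0.15 -0.003 0.005 0;0.18 -0.003 0.005 0;0.2 -0.003 0.005 0;0.2 -0.003 0.005 0;0.2 -0.003 0.005 0"

```text
clock: 9.6
tool_pos: [0.6054, 0.1307, 0.1862]
eef_rot: [0.693, 0.721, -0.0, 0.0]
contact_force: [0.1, 0.0, -1.1]
opening: 0.132
finger_force: 20.0
```

Run:
```python
from h import *
go(.607-.037*.12,.19,.186,2.1)
```

```text
clk 9.60 tcp [0.6054 0.1307 0.1862] yaw 2.19 F [ 0.1  0.  -1.1] op 0.132 -> row [ 0.198  -0.002   0.0005] 0.0003 rows>=1.4
```

Passed onto the thick bar without contact. Going on to short of the collar, then measuring the gap.

send_rows --rows "0.03 -0.002 0 0;0.06 -0.002 0 0;0.09 -0.002 0 0;0.12 -0.002 0 0;0.15 -0.002 0 0;0.18 -0.002 0 0;0.198 -0.002 0 0;0.198 -0.002 0 0;0.198 -0.002 0 0"

```text
clock: 10.35
tool_pos: [0.6026, 0.1899, 0.1862]
eef_rot: [0.693, 0.72, -0.0, 0.0]
contact_force: [0.2, 0.3, -1.5]
opening: 0.137
finger_force: 20.0
```

```bash
cat > g.py <<'E'
from h import *
np.set_printoptions(precision=4,suppress=True)
go(.602,.203,.186,2.1)
q,e=eyes.snapshot("scene"); C=cloud("scene",e); I=q.astype(int)
m=((C>(.55,.15,.16))&(C<(.64,.26,.195))).all(-1)
w=C[m&(q.min(-1)>75)&(C[...,2]>.182)]; print("crown y",w[:,1].min(),w[:,1].max(),np.percentile(w[:,1],[2,98]),"z",np.percentile(w[:,2],98))
c=C[m&(q.max(-1)<90)&(C[...,0]<.63)&(C[...,1]>.2)]; print("collar y",c[:,1].min(),c[:,1].max(),np.percentile(c[:,1],[2,98]))
cv2.imwrite("pics/g_%d.png"%int(100*sensors.get_state()["clock"]),crop(q,400,200,150,110,5))
E
python3 g.py; ls pics
```

```text
clk 10.35 tcp [0.6026 0.1899 0.1862] yaw 2.19 F [ 0.2  0.3 -1.5] op 0.137 -> row [ 0.0437 -0.0004  0.0006] 0.0002 rows>=0.3
crown y 0.17659806568699524 0.23683099159157806 [0.1789 0.2359] z 0.19232860119265055
collar y 0.20001389891508908 0.23763570274392817 [0.2007 0.237 ]
a1.png
a2.png
a3.png
a4.png
a5.png
c1.png
g_1040.png
scene0.png
top0.png
```

send_rows --rows "0.007 0 0 0;0.014 0 0 0;0.02 0 0 0;0.025 0 0 0;0.03 0 0 0;0.03 0 0 0" --force 5

```text
clock: 10.9
tool_pos: [0.6023, 0.1992, 0.1862]
eef_rot: [0.694, 0.72, 0.0, -0.0]
contact_force: [-0.2, 0.5, -1.4]
opening: 0.136
finger_force: 5.0
```

send_rows --rows "0.0017 0 0 0;0.0034 0 0 0;0.005 0 0 0;0.0067 0 0 0;0.0067 0 0 0;0.0067 0 0 0"

```text
clock: 11.4
tool_pos: [0.6022, 0.2007, 0.1862]
eef_rot: [0.694, 0.72, 0.0, -0.0]
contact_force: [-0.2, -0.9, -1.9]
opening: 0.137
finger_force: 5.0
```

send_rows --rows "0.0017 0 0 0;0.0033 0 0 0;0.0033 0 0 0;0.0033 0 0 0"

```text
clock: 11.73
tool_pos: [0.6022, 0.2017, 0.1862]
eef_rot: [0.694, 0.72, 0.0, -0.0]
contact_force: [0.4, -0.4, -2.1]
opening: 0.134
finger_force: 5.0
```

send_rows --rows "0.0017 0 0 0;0.0033 0 0 0;0.0033 0 0 0;0.0033 0 0 0"

```text
clock: 12.07
tool_pos: [0.6022, 0.2025, 0.1862]
eef_rot: [0.694, 0.72, -0.0, 0.0]
contact_force: [0.4, 0.1, -1.4]
opening: 0.137
finger_force: 5.0
```

send_rows --rows "0.0017 0 0 0;0.0033 0 0 0;0.0033 0 0 0;0.0033 0 0 0"

```text
clock: 12.4
tool_pos: [0.6022, 0.2026, 0.1862]
eef_rot: [0.694, 0.72, -0.001, 0.0]
contact_force: [-0.1, -3.5, -0.1]
opening: 0.135
finger_force: 5.0
```

send_rows --rows "0.0017 0 0 0;0.0017 0 0 0;0.0017 0 0 0"

```text
clock: 12.65
tool_pos: [0.6022, 0.2027, 0.1863]
eef_rot: [0.694, 0.72, -0.001, 0.001]
contact_force: [0.4, -4.6, 1.1]
opening: 0.132
finger_force: 5.0
```

Contact at y≈0.2027 with about 4.6 N, safely below the 9 N limit. Settling onto the bar and releasing.

send_rows --rows "-0.001 0 0.002 0;-0.001 0 0.004 0;-0.001 0 0.004 0;-0.001 0 0.004 0"

```text
clock: 12.98
tool_pos: [0.6024, 0.2026, 0.1851]
eef_rot: [0.694, 0.72, -0.0, 0.001]
contact_force: [-0.8, -5.1, 0.0]
opening: 0.137
finger_force: 5.0
```

send_rows --rows "0 0 0 0;0 0 0 0;0 0 0 0;0 0 0 0;0 0 0 0;0 0 0 0;0 0 0 0" --jaw 0

```text
clock: 13.57
tool_pos: [0.6021, 0.2041, 0.185]
eef_rot: [0.694, 0.72, 0.0, -0.0]
contact_force: [-0.0, -0.4, -0.7]
opening: 0.502
finger_force: 0.0
```

send_rows --rows "0 0 -0.03 0;0 0 -0.08 0;0 0 -0.16 0;0 0 -0.25 0;0 0 -0.3 0;0 0 -0.3 0"

```text
clock: 14.07
tool_pos: [0.6045, 0.2045, 0.2797]
eef_rot: [0.694, 0.72, 0.004, 0.002]
contact_force: [0.5, -0.1, 1.1]
opening: 0.5
finger_force: 0.0
```

```bash
python3 g.py; python3 -c "
from h import *
go(.5815,-.05,.28,.9)"; ls pics
```

```text
clk 14.07 tcp [0.6045 0.2045 0.2797] yaw 2.13 F [ 0.5 -0.1  1.1] op 0.500 -> row [-0.0056 -0.0111  0.3124] 0.0001 rows>=2.2
crown y 0.18875315738589296 0.23689359783399494 [0.1895 0.2359] z 0.18696720540695516
collar y 0.20027406386534724 0.23708805504549355 [0.2007 0.237 ]
clk 14.12 tcp [0.6033 0.2042 0.2775] yaw 2.14 F [ 0.4 -0.7 -0.3] op 0.498 -> row [-0.8439 -0.1043 -0.0103] 0.0034 rows>=6.1
a1.png
a2.png
a3.png
a4.png
a5.png
c1.png
g_1040.png
g_1411.png
scene0.png
top0.png
```

send_rows --rows "-0.84 -0.104 -0.01 0.003;-0.84 -0.104 -0.01 0.003;-0.84 -0.104 -0.01 0.003;-0.84 -0.104 -0.01 0.003;-0.84 -0.104 -0.01 0.003;-0.84 -0.104 -0.01 0.003;-0.84 -0.104 -0.01 0.003;-0.84 -0.104 -0.01 0.003"

```text
clock: 14.78
tool_pos: [0.5791, -0.0537, 0.2772]
eef_rot: [0.703, 0.711, -0.001, -0.0]
contact_force: [0.3, 0.9, 0.7]
opening: 0.499
finger_force: 0.0
```

```bash
python3 g.py; python3 -c "
from h import *
go(.5825,-.322,.2,.9)"
```

```text
clk 14.78 tcp [ 0.5791 -0.0537  0.2772] yaw 0.64 F [0.3 0.9 0.7] op 0.499 -> row [0.8553 0.0866 0.302 ] -0.004 rows>=6.6
crown y 0.18875942978531463 0.23683807843461546 [0.1897 0.2356] z 0.18792459341858905
collar y 0.20006721449252843 0.23711472713727755 [0.2015 0.237 ]
clk 14.83 tcp [ 0.5797 -0.0501  0.2772] yaw 0.91 F [0.7 0.7 0.7] op 0.498 -> row [-0.9066 -0.0045  0.2568] 0.0 rows>=6.8
```

```bash
ls -t pics | head -1; cp pics/$(ls -t pics|head -1) pics/v9.png
```

```text
g_1483.png
```

View pics/v9.png

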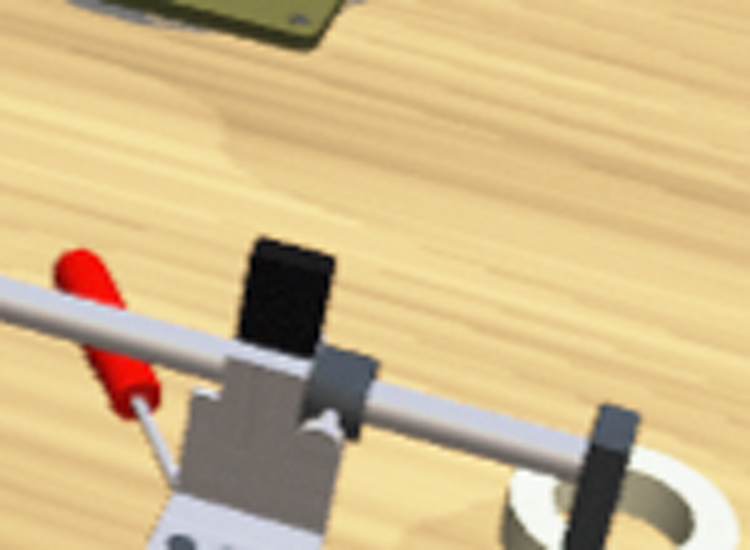

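The hanger hangs with its hook edge against the collar (px ~310,375). Next is the cover: check clearance to the toolbox and go.

Run:
```python
from h import *
C=cloud("top",np.load("top0.npz")['d']); m=(C[...,2]>.09)&(C[...,1]<-.2)&(C[...,1]>-.5)&(C[...,0]>.62); P=C[m]; print(len(P),P[:,0].min(),P[:,2].max(),P[:,1].max())
go(.5825,-.322,.16,.9)
```

```text
12954 0.7298922807341288 0.20283272826876164 -0.2663930550161366
clk 14.83 tcp [ 0.5797 -0.0501  0.2772] yaw 0.91 F [0.7 0.7 0.7] op 0.498 -> row [-0.9066 -0.0043  0.3901] 0.0 rows>=7.1
```

send_rows --rows "-0.907 -0.004 0 0;-0.907 -0.004 0 0;-0.907 -0.004 0 0;-0.907 -0.004 0 0;-0.907 -0.004 0 0;-0.907 -0.004 0 0;-0.907 -0.004 0 0;-0.907 -0.004 0 0;-0.907 -0.004 0 0"

```text
clock: 15.58
tool_pos: [0.5848, -0.32, 0.2768]
eef_rot: [0.7, 0.714, 0.0, -0.001]
contact_force: [0.1, 1.5, 0.1]
opening: 0.5
finger_force: 0.0
```

Run:
```python
from h import *
go(.5825,-.322,.083,.9)
```

```text
clk 15.58 tcp [ 0.5848 -0.32    0.2768] yaw 1.09 F [0.1 1.5 0.1] op 0.500 -> row [-0.0077 -0.0074  0.646 ] 0.0005 rows>=4.6
```

send_rows --rows "0 -0.006 0.1 0;0 -0.006 0.22 0;0 -0.006 0.34 0;0 -0.006 0.46 0;0 -0.006 0.55 0;0 -0.006 0.6 0;0 -0.006 0.64 0;0 -0.006 0.645 0;0 -0.006 0.645 0;0 -0.006 0.645 0"

```text
clock: 16.42
tool_pos: [0.5838, -0.3206, 0.0857]
eef_rot: [0.7, 0.714, 0.001, 0.001]
contact_force: [-0.0, 0.1, -0.2]
opening: 0.495
finger_force: 0.0
```

send_rows --rows "0 0 0 0;0 0 0 0;0 0 0 0;0 0 0 0;0 0 0 0;0 0 0 0;0 0 0 0;0 0 0 0" --jaw 1 --force 15

```text
clock: 17.08
tool_pos: [0.5839, -0.3214, 0.0851]
eef_rot: [0.7, 0.714, 0.001, 0.001]
contact_force: [4.3, -0.5, 1.8]
opening: 0.158
finger_force: 15.0
```

send_rows --rows "0.03 0 0 0;0.06 0 0 0;0.09 0 0 0;0.12 0 0 0;0.16 0 0 0;0.2 0 0 0;0.24 0 0 0;0.28 0 0 0;0.3 0 0 0;0.3 0 0 0"

```text
clock: 17.92
tool_pos: [0.5824, -0.2297, 0.085]
eef_rot: [0.7, 0.714, 0.001, 0.001]
contact_force: [5.0, 2.9, 1.9]
opening: 0.161
finger_force: 15.0
```

send_rows --rows "0.007 0 0 0;0.014 0 0 0;0.02 0 0 0;0.027 0 0 0;0.033 0 0 0;0.033 0 0 0;0.033 0 0 0"

```text
clock: 18.5
tool_pos: [0.5823, -0.2226, 0.085]
eef_rot: [0.701, 0.713, 0.001, 0.002]
contact_force: [5.8, -1.8, 0.2]
opening: 0.157
finger_force: 15.0
```

send_rows --rows "0.006 0 0 0;0.012 0 0 0;0.018 0 0 0;0.018 0 0 0;0.018 0 0 0"

```text
clock: 18.92
tool_pos: [0.5823, -0.2189, 0.085]
eef_rot: [0.701, 0.713, 0.0, 0.003]
contact_force: [5.9, -4.2, -1.1]
opening: 0.156
finger_force: 15.0
```

send_rows --rows "0.006 0 0 0;0.012 0 0 0;0.012 0 0 0;0.012 0 0 0"

```text
clock: 19.25
tool_pos: [0.5823, -0.2188, 0.0851]
eef_rot: [0.702, 0.712, -0.001, 0.005]
contact_force: [6.8, -9.7, -4.1]
opening: 0.158
finger_force: 15.0
```

The stop is reached at y≈−0.2188, with the force rising to about 10 N. Releasing and rising.

send_rows --rows "0 0 0 0;0 0 0 0;0 0 0 0;0 0 0 0;0 0 0 0;0 0 0 0" --jaw 0

```text
clock: 19.75
tool_pos: [0.5799, -0.212, 0.0843]
eef_rot: [0.7, 0.714, -0.0, -0.001]
contact_force: [0.3, 0.4, -0.6]
opening: 0.499
finger_force: 0.0
```

send_rows --rows "0 0 -0.05 0;0 0 -0.15 0;0 0 -0.3 0;0 0 -0.45 0;0 0 -0.6 0;0 0 -0.6 0;0.4 -0.5 -0.6 0;0.4 -0.5 -0.6 0;0.4 -0.5 -0.6 0;0.4 -0.5 -0.6 0"

```text
clock: 20.58
tool_pos: [0.4463, -0.1096, 0.2643]
eef_rot: [0.701, 0.714, 0.0, -0.0]
contact_force: [2.1, 0.1, 0.9]
opening: 0.498
finger_force: 0.0
```

Run:
```python
from h import *
go(.5,-.1,.26,0)
p,d=eyes.snapshot("top"); q,e=eyes.snapshot("scene")
C=cloud("scene",e); m=((C>(.575,-.25,.085))&(C<(.61,-.19,.12))).all(-1)&(q.max(-1)<60); P=C[m]; print("handle y",len(P),np.percentile(P[:,1],[3,97]))
im=np.hstack([crop(p,110,140,390,100,1.0),np.zeros((100,1,3),np.uint8)])
a=crop(p,100,150,400,90,2); b=crop(q,170,170,380,160,2); im=np.zeros((500,800,3),np.uint8); im[:180]=a; im[180:500,:760]=b
cv2.imwrite("pics/end.png",im)
```

```text
clk 20.58 tcp [ 0.4463 -0.1096  0.2643] yaw 1.06 F [2.1 0.1 0.9] op 0.498 -> row [0.0285 0.1795 0.0143] 0.003 rows>=1.3
handle y 144 [-0.23117796 -0.20321203]
```

View pics/end.png

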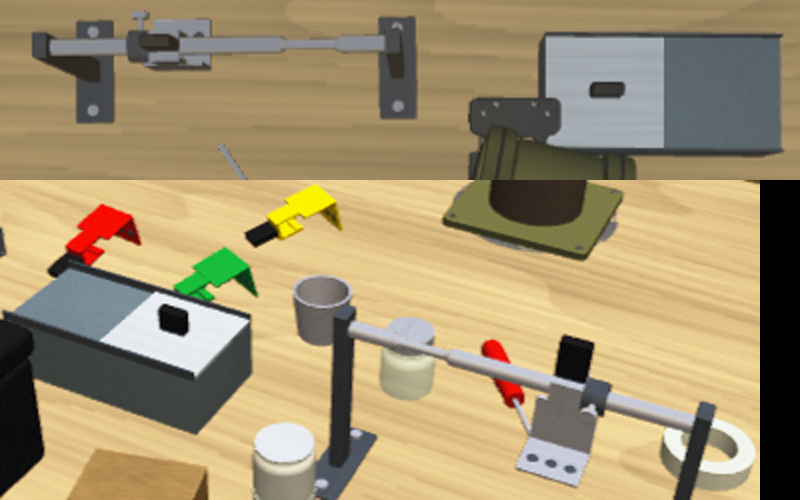

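The cover reaches the box's +y end (top px ~545) and the hanger hangs against the collar. Handing in.

send_rows --rows "0 0 0 0;0 0 0 0;0 0 0 0"

```text
clock: 20.93
tool_pos: [0.45, -0.1115, 0.2647]
eef_rot: [0.701, 0.713, 0.0, 0.001]
contact_force: [0.5, -0.4, -0.2]
opening: 0.502
finger_force: 0.0
```

```bash
python3 -c "
from plant import finish_job
print(finish_job())"
```

```text
the job is handed in; nothing more can be done
None
```

I handed the job in at 20.9 s with the hanger hanging on the thick bar against the collar (touched with about 5 N) and the cover pushed shut to its stop; hand-in returned no verdict, so success rests on my own measurements and the last pictures.

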